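# Lid the four kitchen pots

## Robot

A 6-joint arm with a two-finger parallel gripper is mounted at the origin on the work surface. World frame = base frame: x ahead of the robot, y to its left, z up, the work surface at z = 0. Lengths are in m, angles in degrees, forces in N, time in s.
With the tool pointing down it reaches from about 0.4 to 0.825 m from the base axis. Payload 7 kg.
Tool frame: the origin (TCP) lies on the centre line of the jaws, within the pads' length; the fingertips stand 25 mm ahead of it and the grasp point (between the pads) lies 6 mm ahead of it; x points along the fingers, y is the direction in which the jaws open and shut, and the axes are right-handed (so a half turn about x gives the same grasp; the last joint's range is limited). The gripper opens to 88 mm and grips with 3 to 60 N. Pads are 19 mm wide; open, the fingers measure 130 mm over their backs; the gripper's body (78 mm by 193 mm) begins 47 mm behind the grasp point.
Start: joints at [82.454, 20.546, 0.682, 0, -70.136, -16.507], TCP at [0.275, 0.616, 0.252] pointing down, gripper open.
Joint ranges: [-176.03, 176.03], [-82.01, 121.73], [-58.28, 71.71], [-173.87, 95.51], [-174.79, -0.11], [-173.66, 173.66]. Speed limits (degrees/s): [136.94, 136.94, 172.46, 180, 180, 180].

## Interface

Orientations are given as [roll, pitch, yaw] about the fixed x, y, z axes, in that order (R = Rz(yaw) Ry(pitch) Rx(roll)).
In Python, from rig import ctrl, vision, job, find_in, regions_of gives the robot as it stands.
- The arm moves only by the tool send_rows, never from a script. Its argument "moves" is a list of rows, each a list of 7 numbers: the finger opening in cm, from 0 to 8.76, then the shift along the tool's x, y, z in cm, then the turn, a rotation vector about the tool's x, y, z in rad. In form: [[grip, dx, dy, dz, rx, ry, rz], ...]. A call has 1 to 8 rows; each row shifts and turns the commanded pose from where the row before left it, along the tool's axes as they then stand; what a row does not reach is not made up. A row lasts 1/12 s, in which the tool goes at most 41.7 mm and 7.16 degrees, less where a joint would pass 70% of its speed; a pose out of reach is approached as far as the arm can. A call is refused whole if a number of a shift passes 4.17 or a number of a turn 0.125, either way. A call with a gripper value outside its range is refused whole. The fingers move at their own pace and stop on an object; "grip_force" is the grip in N (left out, the last holds). Time passes only in rows, so rows that do not move let the fingers close. It gives the time, the measured TCP pose, the force and the opening at its end, in the units of the state.
- ctrl.observe(): the state, without advancing time (a new reading comes with each control period).
- vision.get_image(name): name is "side" or "top"; returns a dict with "pixels" (420x560x3 uint8, red, green, blue), "vfov" (degrees; the focal length in pixels is half the picture's height over the tangent of half this angle, whatever the lens; pixels are square), "cx", "cy" (the principal point, pixels), "R" (3x3) and "t" (3): a world point X has camera coordinates R X + t. Camera axes: x right, y down, z forward; pixel columns grow to the right and rows downward; lengths in m; the calibration is good to about 2 mm. A picture is of the moment at which its call begins. There is no depth.
- job.hand_in(): hands the job in, once; it reports no verdict.
Trained networks look in the newest picture that a camera, given by its name, has taken for a name from the list of things; names that differ only in an ending like _2 or _b are one class to them, and where a whole thing is asked for, a point or a joint stands for the part that bears it (a point fixed in the world has none). Each returns a list of dicts, best first, with "p" (0 to 1); they miss things now and then, are a little off and sometimes report something else, mostly with a low value. They report only what shows in the picture. A call takes as long as a camera call. They do not tell look-alikes from the thing itself.
- find_in(camera, label): "location" ([x, y, z] in m, in world coordinates, good to about 4 mm: the middle of the surface that is visible of it).
- regions_of(camera, label): "mask" (420x560 bool, what is visible of it).
The state is a dict: "t": time; "q": joint angles; "joint_vel": joint speeds; "effort": joint torques, N m; "eef_pos": TCP position; "tool_rot": TCP orientation; "ft_force": force on the tool from outside, world axes, zero at the start; "torque": the same for the moment, N m; "grip_width": finger opening in m.
Only numpy, scipy, OpenCV 4.12 (cv2) and the standard library are available. Lean on these libraries where they do the work, as an engineer would, in place of code of your own. Each camera call takes 0.05 s, during which the arm holds its last target.

## Task

Close the four open white pots: one after another, pick up the four knobbed cedar lids and set each down, without dropping it, on the pot of its own size, so that the lid lies flat on the rim with its plug inside the mouth. Leave the pots, the cork trivet and the steel shaker standing where they are, and let go of every lid.

Things in the scene. Friction and masses are not known exactly. Their poses are not given: they have to be found in the camera images.
- pot_large_rim (a point): Open round white ceramic pot, the large one of four sizes, 112 mm outside diameter, 50 mm tall, wall 4 mm (mouth 104 mm across), loose, standing upright on the table. The point is the centre of its mouth, level with the rim, 50 mm above the table; z up.
- lid_large_center (a point): Cedar lid of the large pot, loose on the table, knob up, 48 mm tall: plug 94 mm across, 8 mm deep (5 mm slack in the mouth); disc 118 mm across, 8 mm thick, rests on the rim; upright brass cylinder knob 24 mm across, 32 mm tall. Point on the axis half-way up: 24 mm above the underside, 8 mm above the disc's top, 24 mm below the knob's top; seated, it is 16 mm above the rim point. z up. Under 150 g.
- pot_medium_rim (a point): Open round white ceramic pot, the medium one of four sizes, 92 mm outside diameter, 50 mm tall, wall 4 mm (mouth 84 mm across), loose, standing upright on the table. The point is the centre of its mouth, level with the rim, 50 mm above the table; z up.
- lid_medium_center (a point): Cedar lid of the medium pot, loose on the table, knob up, 48 mm tall: plug 74 mm across, 8 mm deep (5 mm slack in the mouth); disc 98 mm across, 8 mm thick, rests on the rim; upright brass cylinder knob 24 mm across, 32 mm tall. Point on the axis half-way up: 24 mm above the underside, 8 mm above the disc's top, 24 mm below the knob's top; seated, it is 16 mm above the rim point. z up. Under 150 g.
- pot_small_rim (a point): Open round white ceramic pot, the small one of four sizes, 72 mm outside diameter, 50 mm tall, wall 4 mm (mouth 64 mm across), loose, standing upright on the table. The point is the centre of its mouth, level with the rim, 50 mm above the table; z up.
- lid_small_center (a point): Cedar lid of the small pot, loose on the table, knob up, 48 mm tall: plug 54 mm across, 8 mm deep (5 mm slack in the mouth); disc 78 mm across, 8 mm thick, rests on the rim; upright brass cylinder knob 24 mm across, 32 mm tall. Point on the axis half-way up: 24 mm above the underside, 8 mm above the disc's top, 24 mm below the knob's top; seated, it is 16 mm above the rim point. z up. Under 150 g.
- pot_tiny_rim (a point): Open round white ceramic pot, the tiny one of four sizes, 52 mm outside diameter, 50 mm tall, wall 4 mm (mouth 44 mm across), loose, standing upright on the table. The point is the centre of its mouth, level with the rim, 50 mm above the table; z up.
- lid_tiny_center (a point): Cedar lid of the tiny pot, loose on the table, knob up, 48 mm tall: plug 34 mm across, 8 mm deep (5 mm slack in the mouth); disc 58 mm across, 8 mm thick, rests on the rim; upright brass cylinder knob 24 mm across, 32 mm tall. Point on the axis half-way up: 24 mm above the underside, 8 mm above the disc's top, 24 mm below the knob's top; seated, it is 16 mm above the rim point. z up. Under 150 g.
- trivet: Bystander: plain flat cork disc without a knob, 86 mm across, 9 mm thick, lying on the table; it is not a lid. Origin at the centre of its underside.
- shaker_mid (a point): Bystander: stainless shaker, an upright cylinder 40 mm across and 75 mm tall, loose on the table. The point is at its centre, half-way up; z is its axis, up.
Not all that is in view belongs to the job. What is shaped like the part that bears pot_small_rim but blue is not meant.

How it is judged:
By the outcome, as a careful person would: the job done as asked, in the order asked, and still so for the second after the job is handed in, with the robot touching nothing.
It also fails if it takes over 120 s, if anything falls off the work surface, if the arm or the gripper's body presses on something with over 40 N, if the wrist force passes 120 N, or if a joint passes its speed limit or range.

## Working session

There is one attempt and no reset: what is moved stays moved. The work goes in short steps, Python scripts to look and compute and a tool call to move; the robot and the scene stay as the last step left them, time stands still between calls to the robot, and variables do not carry over. Pictures are saved under pics/ and viewed, and the job is handed in when it is done.

Besides the shell and the picture viewer there is one more tool, called after "Call:" as a command line: name --pt "numbers of a row" for each row, then --argument value for the rest. send_rows: Moves the arm, as the interface text tells. Its arguments: {"type":"object","properties":{"moves":{"type":"array","items":{"type":"array","items":{"type":"number"}}},"grip_force":{"type":"number"}},"required":["moves"]}

```bash
ls; mkdir -p pics
python3 - <<'E'
from rig import ctrl, vision, job, find_in, regions_of
import cv2
s=ctrl.observe(); print(s)
for c in("top","side"):
    im=vision.get_image(c); cv2.imwrite(f"pics/{c}0.png",im["pixels"][:,:,::-1]); print(c,im["vfov"],im["cx"],im["cy"],im["R"],im["t"])
    for n in ["pot_large_rim","lid_large_center","pot_medium_rim","lid_medium_center","pot_small_rim","lid_small_center","pot_tiny_rim","lid_tiny_center","trivet","shaker_mid"]:
        print(n,[([round(float(v),3) for v in d["location"]],round(d["p"],2)) for d in find_in(c,n)][:4])
print(ctrl.observe()["t"])
E
```

```text
pics
{'t': 0.0, 'q': array([ 8.24549050e+01,  2.05912812e+01,  6.32647608e-01, -2.17781476e-02,
       -7.01351469e+01, -1.65076045e+01]), 'joint_vel': array([ 0.08157823, -0.03905067, -0.05107565,  0.01453749,  0.06536296,
        0.07510521]), 'effort': array([ 2.21019204e-04, -5.82716596e+01,  2.93053347e+01,  6.99751407e+00,
        6.99750308e-03, -1.34531742e-04]), 'eef_pos': array([0.27493478, 0.61596782, 0.25061062]), 'tool_rot': array([  94.19454317,   89.90401009, -109.86557341]), 'ft_force': array([ 0.39831142, -0.2506957 , -0.35489206]), 'torque': array([0.04263664, 0.05898112, 0.04211269]), 'grip_width': 0.08765443439481904}
top 48.85443951763153 277.5966606199357 206.1114645015403 [[-0.01097668 -0.99989996 -0.00892035]
 [-0.98846264  0.01219799 -0.15097293]
 [ 0.15106664  0.00716025 -0.98849765]] [0.0168106  0.47344572 0.93492738]
pot_large_rim [([0.463, 0.002, 0.007], 0.71)]
lid_large_center [([0.415, 0.347, 0.015], 0.88)]
pot_medium_rim [([0.603, -0.356, 0.012], 0.77), ([0.654, -0.017, 0.028], 0.46)]
lid_medium_center [([0.623, -0.155, 0.014], 0.69)]
pot_small_rim [([
[... 332 characters left out ...]
86316845 285.6872440500884 212.75747380217518 [[ 0.99834095 -0.05381005  0.02048977]
 [-0.02327893 -0.70267795 -0.71112713]
 [ 0.05266349  0.70947035 -0.70276481]] [-0.46419062  0.0590032   1.26700743]
pot_large_rim [([0.46, 0.018, 0.023], 0.68)]
lid_large_center [([0.418, 0.343, 0.015], 0.93)]
pot_medium_rim [([0.606, -0.334, 0.026], 0.66)]
lid_medium_center [([0.63, -0.169, 0.015], 0.71)]
pot_small_rim [([0.465, 0.154, 0.027], 0.62), ([0.262, 0.251, 0.033], 0.58)]
lid_small_center [([0.594, 0.323, 0.017], 0.78)]
pot_tiny_rim [([0.653, -0.025, 0.031], 0.58)]
lid_tiny_center [([0.453, -0.169, 0.015], 0.64)]
trivet [([0.647, 0.166, 0.009], 0.96)]
shaker_mid [([0.43, -0.348, 0.056], 0.94)]
1.1
```

View pics/top0.png

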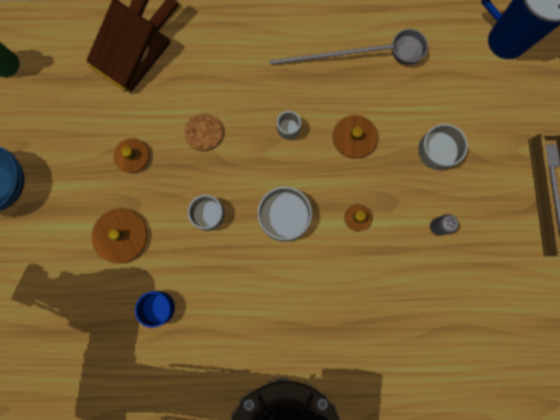

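View pics/side0.png

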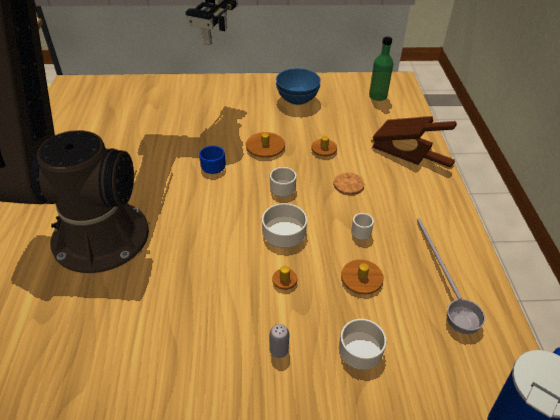

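Top view: the lids are at about large (119,235), small (131,155), medium (355,137) and tiny (358,217). The white pots are at large (285,214), small (206,212), tiny (289,125) and medium (445,146). The blue pot at (155,310) is the decoy. Next I fit the known shapes to the masks in both cameras.

```bash
cat > h.py <<'E'
from rig import ctrl, vision, job, find_in, regions_of
import numpy as np, cv2
from scipy.optimize import minimize
from scipy.spatial.transform import Rotation as Ro
S=4
D={"large":112,"medium":92,"small":72,"tiny":52}
A=np.linspace(0,2*np.pi,73)
def cyl(r,z0,z1): return np.array([[r*np.cos(a),r*np.sin(a),z] for z in(z0,z1) for a in A])
def parts(n,z=0):
    k,s=n.split("_")[:2]; d=D[s]/1000
    if k=="pot": return [cyl(d/2,0,.05)]
    return [cyl(d/2-.009,z,z+.008),cyl(d/2+.003,z+.008,z+.016),cyl(.012,z+.016,z+.048)]
def proj(im,P):
    f=210/np.tan(np.radians(im["vfov"]/2)); c=P@np.array(im["R"]).T+np.array(im["t"])
    return c[:,:2]/c[:,2:]*f+[im["cx"],im["cy"]]
def render(im,n,xy,z=0):
    m=np.zeros((420*S,560*S),np.uint8)
    for p in parts(n,z):
        h=cv2.convexHull(((proj(im,p+[xy[0],xy[1],0])+.5)*S-.5).astype(np.float32))
        cv2.fillConvexPoly(m,np.round(h*16).astype(np.int32),1,shift=4)
    return cv2.resize(m.astype(np.float32),(560,420),interpolation=cv2.INTER_AREA)
def fit(im,n,mask,x0,z=0):
    m=mask.astype(np.float32)
    def c(x):
        r=render(im,n,x,z); return 1-np.minimum(r,m).sum()/np.maximum(r,m).sum()
    o=minimize(c,x0,method="Nelder-Mead",options=dict(initial_simplex=[x0,[x0[0]+.008,x0[1]],[x0[0],x0[1]+.008]],xatol=1e-4,fatol=1e-5))
    return o.x,1-o.fun
E
python3 - <<'E'
from h import *
G={"pot_large_rim":(.463,.002),"lid_large_center":(.415,.345),"pot_medium_rim":(.603,-.35),"lid_medium_center":(.625,-.16),"pot_small_rim":(.466,.16),"lid_small_center":(.591,.33),"pot_tiny_rim":(.655,-.018),"lid_tiny_center":(.45,-.16)}
ims={c:vision.get_image(c) for c in("top","side")}
for n,g in G.items():
    for c,im in ims.items():
        best=None
        for d in regions_of(c,n):
            x,q=fit(im,n,d["mask"],list(g))
            if best is None or q>best[1]: best=(x,q,d["p"],d["mask"].sum())
        print(n,c,best)
R=Ro.from_euler("xyz",ctrl.observe()["tool_rot"],degrees=True).as_matrix(); print(R.round(3))
E
```

```text
pot_large_rim top (array([ 0.45707808, -0.00203941]), np.float64(0.9509437680244446), 0.63, np.int64(2261))
pot_large_rim side (array([0.46006576, 0.00214686]), np.float64(0.9577490091323853), 0.69, np.int64(1686))
lid_large_center top (array([0.41784959, 0.35207517]), np.float64(0.9410279989242554), 0.74, np.int64(2332))
lid_large_center side (array([0.42203042, 0.35590839]), np.float64(0.9548338651657104), 0.59, np.int64(798))
pot_medium_rim top (array([ 0.59791983, -0.3431464 ]), np.float64(0.9150610566139221), 0.68, np.int64(1686))
pot_medium_rim side (array([ 0.60184983, -0.34217807]), np.float64(0.9464126825332642), 0.62, np.int64(1939))
lid_medium_center top (array([ 0.6293929 , -0.15889782]), np.float64(0.9689888954162598), 0.79, np.int64(1546))
lid_medium_center side (array([ 0.6336192 , -0.15772546]), np.float64(0.9481381773948669), 0.64, np.int64(1143))
pot_small_rim top (array([0.46205006, 0.16297512]), np.float64(0.9401862621307373), 0.94, np.int64(1016))
pot_small_rim side (array([0.46437528, 0.16772124]), np.float64(0.954357922077179), 0.95, np.int64(697))
lid_small_center top (array([0.59435534, 0.33216122]), np.float64(0.9348434805870056), 0.75, np.int64(960))
lid_small_center side (array([0.60010205, 0.33636816]), np.float64(0.8333078026771545), 0.65, np.int64(340))
pot_tiny_rim top (array([ 0.65240267, -0.01393563]), np.float64(0.9361572861671448), 0.85, np.int64(578))
pot_tiny_rim side (array([ 0.65631078, -0.00887861]), np.float64(0.9109881520271301), 0.82, np.int64(495))
lid_tiny_center top (array([ 0.44990686, -0.15880846]), np.float64(0.9598903059959412), 0.64, np.int64(602))
lid_tiny_center side (array([ 0.45246926, -0.15745601]), np.float64(0.8834435343742371), 0.58, np.int64(426))
[[ 0.    -0.408 -0.913]
 [-0.    -0.913  0.408]
 [-1.     0.    -0.   ]]
```

Call:
send_rows --pt "6 0.8 2.2 -3.0 0 0 0" --pt "6 0.8 2.2 -3.0 0 0 0" --pt "6 0.8 2.2 -3.0 0 0 0" --pt "6 0.8 2.2 -3.0 0 0 0" --pt "6 0.8 2.2 -3.0 0 0 0" --pt "6 0.8 2.2 -3.0 0 0 0" --pt "6 0.8 2.2 -3.0 0 0 0" --pt "6 0.8 2.4 -2.9 0 0 0" --grip_force 20

```text
t: 2.67
eef_pos: [0.4216, 0.355, 0.1875]
tool_rot: [-108.3, 90.0, 47.6]
ft_force: [0.3, -0.1, 0.4]
grip_width: 0.0601
```

```bash
cat >> h.py <<'E'
def go(tx,ty,tz):
    s=ctrl.observe(); R=Ro.from_euler("xyz",s["tool_rot"],degrees=True).as_matrix()
    d=R.T@(np.array([tx,ty,tz])-s["eef_pos"])*100
    print("t",round(s["t"],2),"pos",s["eef_pos"].round(4),"delta tool cm",d.round(2),"grip",round(s["grip_width"],4),"F",s["ft_force"].round(1),"rows",round(np.linalg.norm(d)/4.1,1),"xaxis",R[:,0].round(3),"y",R[:,1].round(3))
def pic(name,c,pts=[]):
    im=vision.get_image(c); a=im["pixels"][:,:,::-1].copy()
    for n,x,y,z in pts:
        r=(render(im,n,(x,y),z)>.5).astype(np.uint8)
        cv2.drawContours(a,cv2.findContours(r,0,1)[0],-1,(0,255,0),1)
    cv2.imwrite(f"pics/{name}.png",a)
E
python3 - <<'E'
from h import *
P=[("lid_large",.420,.354,0),("pot_large",.4585,0,0),("lid_medium",.6315,-.158,0),("pot_medium",.600,-.3427,0),("lid_small",.597,.334,0),("pot_small",.463,.165,0),("lid_tiny",.451,-.158,0),("pot_tiny",.6543,-.0115,0)]
go(.42,.354,.18)
pic("top1","top",P);pic("side1","side",P)
E
```

```text
t 2.67 pos [0.4216 0.355  0.1875] delta tool cm [0.75 0.16 0.1 ] grip 0.0601 F [ 0.3 -0.1  0.4] rows 0.2 xaxis [ 0.001  0.001 -1.   ] y [-0.407 -0.913 -0.001]
```

View pics/top1.png

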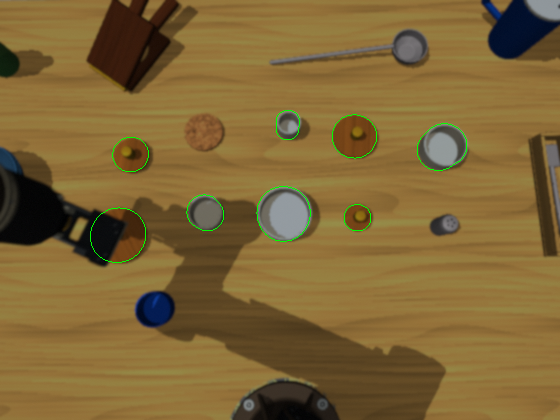

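View pics/side1.png

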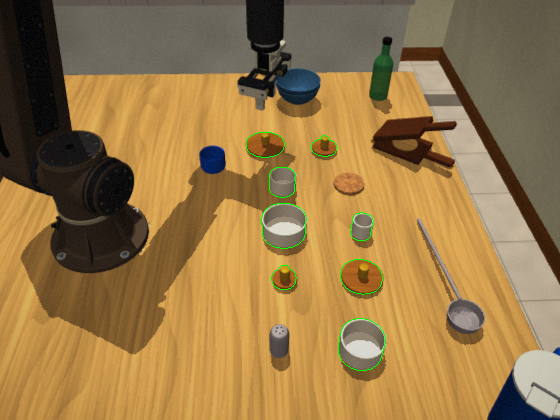

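Run:
```python
from h import *
a=cv2.imread("pics/top1.png"); b=cv2.imread("pics/top0.png"); c=cv2.imread("pics/side1.png")
k=lambda i,x,y:cv2.resize(i[y-35:y+35,x-45:x+45],(400,300),interpolation=cv2.INTER_CUBIC)
cv2.imwrite("pics/z1.png",np.vstack([np.hstack([k(a,443,147),k(b,443,147)]),np.hstack([k(a,285,214),k(c,363,343)])]))
im=vision.get_image("side");s=ctrl.observe()
print(proj(im,np.array([s["eef_pos"],s["eef_pos"]-[0,0,.025]])))
```

```text
[[264.61992373  93.07489855]
 [264.69741549 100.86660522]]
```

View pics/z1.png

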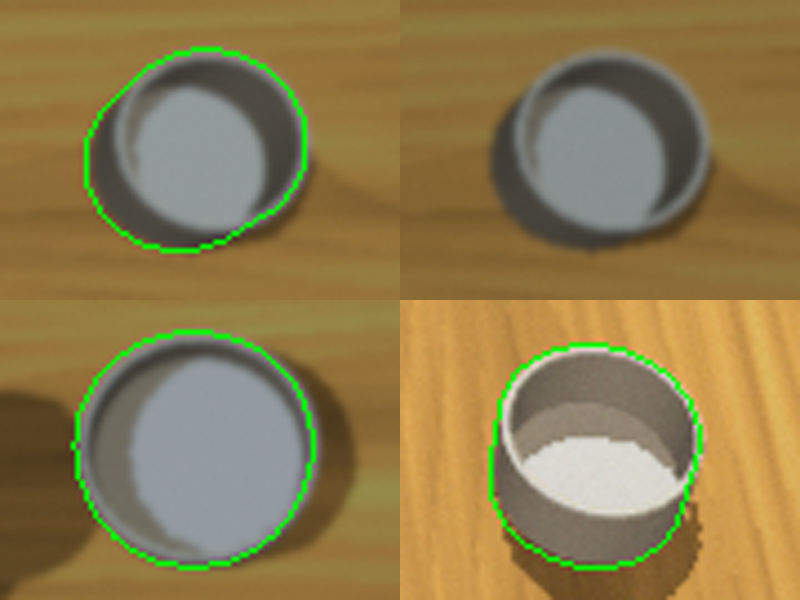

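Call:
send_rows --pt "6 3 0.16 0.1 0 0 0" --pt "6 3.5 0 0 0 0 0" --pt "6 3.5 0 0 0 0 0" --pt "6 2.8 0 0 0 0 0" --pt "6 1.5 0 0 0 0 0" --pt "2 0 0 0 0 0 0" --pt "2 0 0 0 0 0 0" --pt "2 0 0 0 0 0 0" --grip_force 25

```text
t: 3.48
eef_pos: [0.4192, 0.3565, 0.0447]
tool_rot: [-109.3, 90.0, 46.7]
ft_force: [0.6, -0.4, -0.2]
grip_width: 0.0451
```

Call:
send_rows --pt "2 0 0 0 0 0 0" --pt "2 0 0 0 0 0 0" --pt "2 0 0 0 0 0 0" --pt "2 0 0 0 0 0 0"

```text
t: 3.82
eef_pos: [0.4191, 0.3552, 0.0449]
tool_rot: [11.3, 90.0, 167.3]
ft_force: [-1.6, -0.6, 2.5]
grip_width: 0.023
```

Run:
```python
from h import *
go(.42,.354,.18)
go(.4585,0,.18)
go(.4585,0,.09)
pic("side2","side")
```

```text
t 3.82 pos [0.4191 0.3552 0.0449] delta tool cm [-13.51   0.08  -0.13] grip 0.023 F [-1.6 -0.6  2.5] rows 3.3 xaxis [-0.  0. -1.] y [-0.408 -0.913  0.   ]
t 3.82 pos [0.4191 0.3552 0.0449] delta tool cm [-13.52  30.83 -18.08] grip 0.023 F [-1.6 -0.6  2.5] rows 9.3 xaxis [-0.  0. -1.] y [-0.408 -0.913  0.   ]
t 3.82 pos [0.4191 0.3552 0.0449] delta tool cm [ -4.52  30.83 -18.08] grip 0.023 F [-1.6 -0.6  2.5] rows 8.8 xaxis [-0.  0. -1.] y [-0.408 -0.913  0.   ]
```

View pics/side2.png

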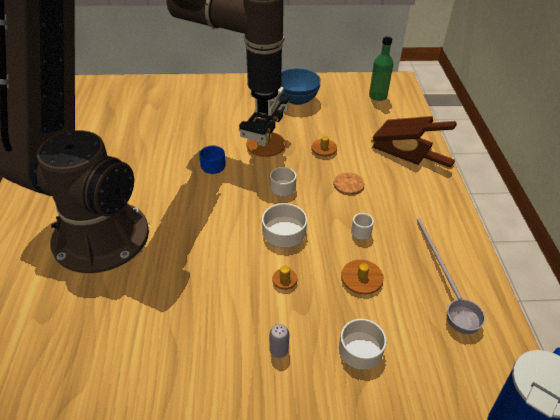

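Call:
send_rows --pt "2 -2.5 0 0 0 0 0" --pt "2 -3.5 0 0 0 0 0" --pt "2 -3.5 0 0 0 0 0" --pt "2 -3 1.5 -1 0 0 0" --pt "2 -1 3.2 -1.9 0 0 0" --pt "2 0 3.5 -2.0 0 0 0" --pt "2 0 3.5 -2.0 0 0 0" --pt "2 0 3.5 -2.0 0 0 0"

```text
t: 4.53
eef_pos: [0.4383, 0.1788, 0.18]
tool_rot: [-102.4, 89.9, 53.6]
ft_force: [1.5, 0.3, -0.7]
grip_width: 0.0231
```

Call:
send_rows --pt "2 0 3.5 -2.0 0 0 0" --pt "2 0 3.5 -2.0 0 0 0" --pt "2 0 3.5 -2.0 0 0 0" --pt "2 0 3.0 -1.8 0 0 0" --pt "2 0 1.6 -0.9 0 0 0" --pt "2 0 0 0 0 0 0" --pt "2 0 0 0 0 0 0"

```text
t: 5.12
eef_pos: [0.4564, 0.0059, 0.1796]
tool_rot: [-115.5, 90.0, 40.3]
ft_force: [-0.1, -0.1, -1.5]
grip_width: 0.0235
```

Run:
```python
from h import *
go(.4585,0,.18)
s=ctrl.observe()["eef_pos"]
P=[("lid_large",s[0],s[1],s[2]-.0449),("pot_large",.4585,0,0)]
pic("top3","top",P);pic("side3","side",P)
a=cv2.imread("pics/top3.png"); c=cv2.imread("pics/side3.png")
k=lambda i,x,y:cv2.resize(i[y-75:y+75,x-100:x+100],(400,300),interpolation=cv2.INTER_CUBIC)
cv2.imwrite("pics/z3.png",np.hstack([k(a,285,214),k(c,285,190)]))
```

```text
t 5.12 pos [0.4564 0.0059 0.1796] delta tool cm [-0.04  0.45 -0.43] grip 0.0235 F [-0.1 -0.1 -1.5] rows 0.2 xaxis [ 0.  0. -1.] y [-0.41  -0.912 -0.   ]
```

View pics/z3.png

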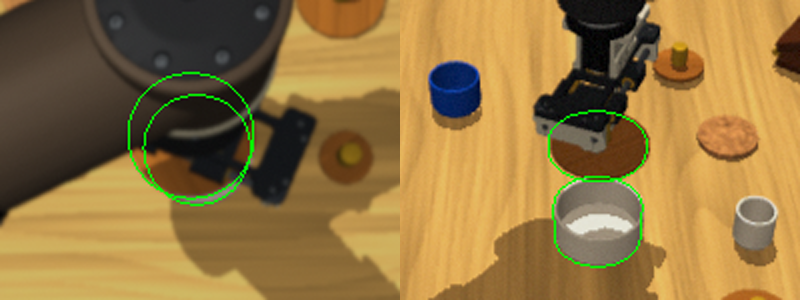

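Call:
send_rows --pt "2 2.5 0.45 -0.35 0 0 0" --pt "2 3 0 0 0 0 0" --pt "2 1.5 0 0 0 0 0" --pt "2 0 0 0 0 0 0" --pt "2 0 0 0 0 0 0"

```text
t: 5.63
eef_pos: [0.4577, 0.0021, 0.1093]
tool_rot: [56.0, 89.9, -147.9]
ft_force: [-0.0, -0.1, -1.1]
grip_width: 0.0234
```

Run:
```python
from h import *
go(.4585,0,.087)
s=ctrl.observe()["eef_pos"]
P=[("lid_large",s[0],s[1],s[2]-.0449),("pot_large",.4585,0,0)]
pic("top4","top");pic("side4","side")
a=cv2.imread("pics/top4.png"); c=cv2.imread("pics/side4.png")
k=lambda i,x,y:cv2.resize(i[y-50:y+50,x-66:x+66],(400,300),interpolation=cv2.INTER_CUBIC)
cv2.imwrite("pics/z4.png",np.hstack([k(a,285,214),k(c,285,210)]))
```

```text
t 5.63 pos [0.4577 0.0021 0.1093] delta tool cm [ 2.23  0.15 -0.16] grip 0.0234 F [-0.  -0.1 -1.1] rows 0.5 xaxis [-0.002 -0.001 -1.   ] y [-0.406 -0.914  0.001]
```

View pics/z4.png

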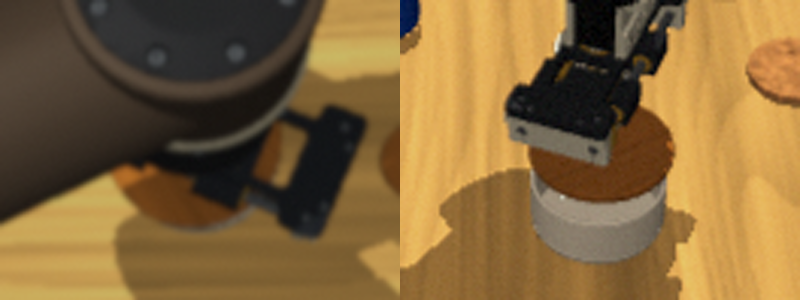

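Call:
send_rows --pt "2 0.9 0.12 -0.08 0 0 0" --pt "2 0.7 0 0 0 0 0" --pt "2 0.3 0 0 0 0 0" --pt "2 0 0 0 0 0 0"

```text
t: 6.07
eef_pos: [0.4575, -0.0003, 0.0898]
tool_rot: [43.2, 89.9, -160.9]
ft_force: [-0.2, 0.0, -1.8]
grip_width: 0.0235
```

Call:
send_rows --pt "2 0.2 0 0 0 0 0" --pt "2 0.1 0 0 0 0 0" --pt "2 0 0 0 0 0 0"

```text
t: 6.32
eef_pos: [0.4581, -0.0001, 0.0875]
tool_rot: [57.1, 90.0, -147.0]
ft_force: [0.3, -0.3, -1.6]
grip_width: 0.0234
```

Call:
send_rows --pt "2 0.1 0 0 0 0 0" --pt "2 0 0 0 0 0 0"

```text
t: 6.48
eef_pos: [0.4583, 0.0, 0.0869]
tool_rot: [-147.4, 90.0, 8.5]
ft_force: [-0.4, -0.7, 1.3]
grip_width: 0.0235
```

Run:
```python
from h import *
go(.4585,0,.087)
s=ctrl.observe()["eef_pos"]
pic("top5","top");pic("side5","side")
a=cv2.imread("pics/top5.png"); c=cv2.imread("pics/side5.png")
k=lambda i,x,y:cv2.resize(i[y-50:y+50,x-66:x+66],(400,300),interpolation=cv2.INTER_CUBIC)
cv2.imwrite("pics/z5.png",np.hstack([k(a,285,214),k(c,285,210)]))
```

```text
t 6.48 pos [0.4583 0.     0.0869] delta tool cm [-0.01 -0.01 -0.02] grip 0.0235 F [-0.4 -0.7  1.3] rows 0.0 xaxis [ 0.  0. -1.] y [-0.407 -0.913 -0.   ]
```

View pics/z5.png

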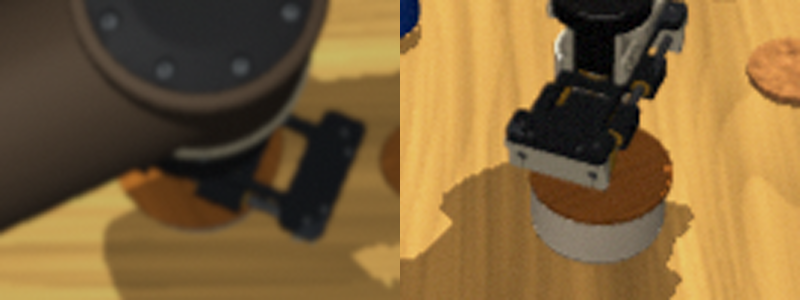

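Contact came at exactly the seated height (0.0869), so I release and go on to the medium lid.

Call:
send_rows --pt "5 0 0 0 0 0 0" --pt "5 0 0 0 0 0 0" --pt "5 0 0 0 0 0 0" --pt "5 0 0 0 0 0 0" --pt "5 -1.5 0 0 0 0 0" --pt "5 -3 0 0 0 0 0" --pt "5 -3 0 0 0 0 0" --pt "5 -2 0 0 0 0 0"

```text
t: 7.25
eef_pos: [0.4588, 0.0001, 0.184]
tool_rot: [-148.5, 89.9, 7.5]
ft_force: [0.4, 0.1, 0.2]
grip_width: 0.0502
```

Run:
```python
from h import *
go(.6315,-.158,.18)
```

```text
t 7.25 pos [4.588e-01 1.000e-04 1.840e-01] delta tool cm [  0.43   7.4  -22.21] grip 0.0502 F [0.4 0.1 0.2] rows 5.7 xaxis [ 0.002  0.    -1.   ] y [-0.407 -0.913 -0.001]
```

Call:
send_rows --pt "5 0 0.9 -2.6 0 0 0" --pt "5 0 1.2 -3.6 0 0 0" --pt "5 0 1.2 -3.6 0 0 0" --pt "5 0 1.2 -3.6 0 0 0" --pt "5 0 1.2 -3.6 0 0 0" --pt "5 0 1.0 -3.2 0 0 0" --pt "5 0.4 0.7 -2.0 0 0 0" --pt "5 0 0 0 0 0 0"

```text
t: 7.92
eef_pos: [0.6326, -0.1609, 0.1755]
tool_rot: [45.5, 89.9, -158.7]
ft_force: [-0.4, -0.1, 0.5]
grip_width: 0.0499
```

Run:
```python
from h import *
go(.6315,-.158,.0445)
P=[("lid_large",.4585,0,.042),("pot_large",.4585,0,0)]
pic("top6","top",P);pic("side6","side",P)
a=cv2.imread("pics/top6.png"); c=cv2.imread("pics/side6.png")
k=lambda i,x,y:cv2.resize(i[y-50:y+50,x-66:x+66],(400,300),interpolation=cv2.INTER_CUBIC)
cv2.imwrite("pics/z6.png",np.hstack([k(a,285,214),k(c,285,210)]))
```

```text
t 7.92 pos [ 0.6326 -0.1609  0.1755] delta tool cm [13.1  -0.24  0.21] grip 0.0499 F [-0.4 -0.1  0.5] rows 3.2 xaxis [-0.002 -0.001 -1.   ] y [-0.41  -0.912  0.001]
```

View pics/z6.png

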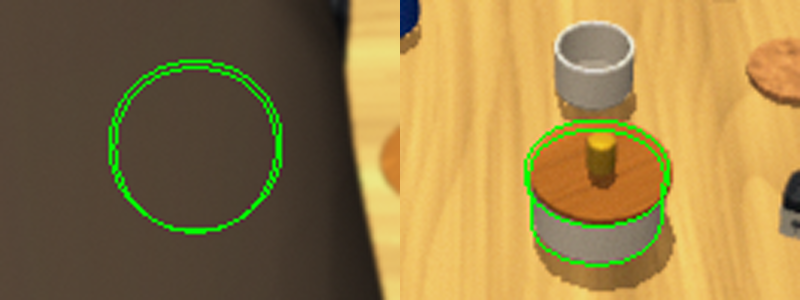

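View pics/side6.png

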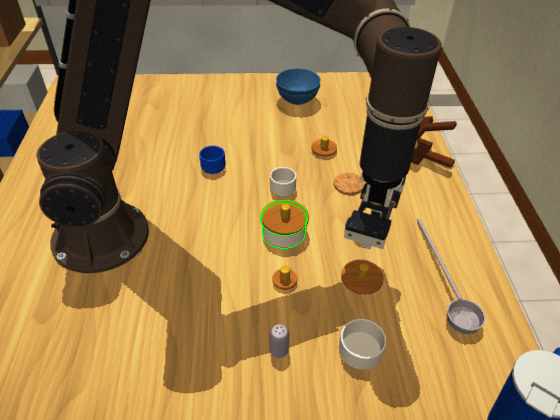

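The large lid lies flat on its pot: side view, disc around (285,218). Now I descend on the medium lid.

Call:
send_rows --pt "5 2.5 -0.24 0.21 0 0 0" --pt "5 3.5 0 0 0 0 0" --pt "5 3.5 0 0 0 0 0" --pt "5 2.4 0 0 0 0 0" --pt "5 1.2 0 0 0 0 0" --pt "5 0 0 0 0 0 0" --pt "5 0 0 0 0 0 0"

```text
t: 8.6
eef_pos: [0.6299, -0.1546, 0.0473]
tool_rot: [131.0, 90.0, -73.0]
ft_force: [-0.9, 0.1, 1.3]
grip_width: 0.0498
```

Call:
send_rows --pt "2 0 0 0 0 0 0" --pt "2 0 0 0 0 0 0" --pt "2 0 0 0 0 0 0" --pt "2 0 0 0 0 0 0" --pt "2 0 0 0 0 0 0" --pt "2 0 0 0 0 0 0"

```text
t: 9.1
eef_pos: [0.6301, -0.1552, 0.0475]
tool_rot: [-165.8, 89.9, -9.8]
ft_force: [-1.5, -0.8, 6.3]
grip_width: 0.0233
```

Run:
```python
from h import *
go(.6315,-.158,.18)
go(.600,-.3427,.18)
```

```text
t 9.1 pos [ 0.6301 -0.1552  0.0475] delta tool cm [-13.25   0.2   -0.26] grip 0.0233 F [-1.5 -0.8  6.3] rows 3.2 xaxis [ 0.001 -0.    -1.   ] y [-0.407 -0.913 -0.   ]
t 9.1 pos [ 0.6301 -0.1552  0.0475] delta tool cm [-13.25  18.35  -4.91] grip 0.0233 F [-1.5 -0.8  6.3] rows 5.6 xaxis [ 0.001 -0.    -1.   ] y [-0.407 -0.913 -0.   ]
```

Call:
send_rows --pt "2 -2.5 0 0 0 0 0" --pt "2 -3.5 0 0 0 0 0" --pt "2 -3.5 0 0 0 0 0" --pt "2 -2.5 2 -0.5 0 0 0" --pt "2 -1 3.6 -0.9 0 0 0" --pt "2 0 3.8 -1.0 0 0 0" --pt "2 0 3.8 -1.0 0 0 0" --pt "2 0 3.2 -0.8 0 0 0"

```text
t: 9.77
eef_pos: [0.6006, -0.3238, 0.177]
tool_rot: [-153.5, 90.0, 2.4]
ft_force: [0.3, 0.4, 0.1]
grip_width: 0.0238
```

Call:
send_rows --pt "2 0 1.9 -0.45 0 0 0" --pt "2 0 0 0 0 0 0" --pt "2 0 0 0 0 0 0" --pt "2 0 0 0 0 0 0"

```text
t: 10.1
eef_pos: [0.5974, -0.3408, 0.1762]
tool_rot: [-20.1, 90.0, 135.8]
ft_force: [-0.7, -0.1, -0.8]
grip_width: 0.0236
```

Run:
```python
from h import *
go(.600,-.3427,.0895)
s=ctrl.observe()["eef_pos"]
P=[("lid_medium",s[0],s[1],s[2]-.0475),("pot_medium",.600,-.3427,0)]
pic("top7","top",P);pic("side7","side",P)
a=cv2.imread("pics/top7.png"); c=cv2.imread("pics/side7.png")
k=lambda i,x,y:cv2.resize(i[y-75:y+75,x-100:x+100],(400,300),interpolation=cv2.INTER_CUBIC)
cv2.imwrite("pics/z7.png",np.hstack([k(a,443,150),k(c,363,320)]))
```

```text
t 10.1 pos [ 0.5974 -0.3408  0.1762] delta tool cm [ 8.67  0.07 -0.32] grip 0.0236 F [-0.7 -0.1 -0.8] rows 2.1 xaxis [-0.  0. -1.] y [-0.408 -0.913 -0.   ]
```

View pics/z7.png

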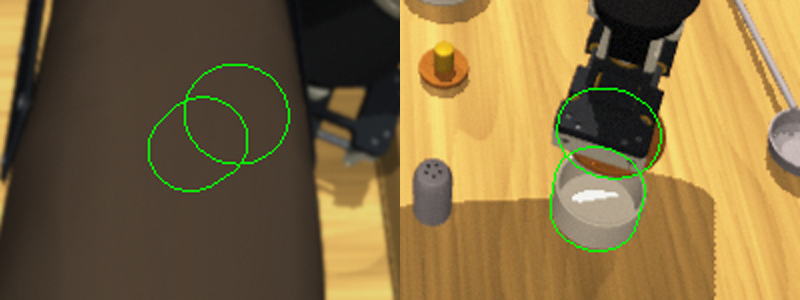

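Call:
send_rows --pt "2 2.5 0.07 -0.06 0 0 0" --pt "2 3 0 0 0 0 0" --pt "2 1.5 0 0 0 0 0" --pt "2 0.5 0 0 0 0 0" --pt "2 0 0 0 0 0 0" --pt "2 0 0 0 0 0 0"

```text
t: 10.7
eef_pos: [0.5987, -0.3416, 0.1025]
tool_rot: [164.1, 89.9, -39.8]
ft_force: [0.2, 0.6, -0.4]
grip_width: 0.0239
```

Run:
```python
from h import *
go(.600,-.3427,.0895)
s=ctrl.observe()["eef_pos"]
P=[("lid_medium",s[0],s[1],s[2]-.0475),("pot_medium",.600,-.3427,0)]
pic("side8","side");c=cv2.imread("pics/side8.png")
pic("side8g","side",P);a=cv2.imread("pics/side8g.png")
k=lambda i,x,y:cv2.resize(i[y-50:y+50,x-66:x+66],(400,300),interpolation=cv2.INTER_CUBIC)
cv2.imwrite("pics/z8.png",np.hstack([k(a,363,340),k(c,363,340)]))
```

```text
t 10.7 pos [ 0.5987 -0.3416  0.1025] delta tool cm [ 1.3   0.05 -0.16] grip 0.0239 F [ 0.2  0.6 -0.4] rows 0.3 xaxis [ 0.001 -0.001 -1.   ] y [-0.406 -0.914  0.   ]
```

View pics/z8.png

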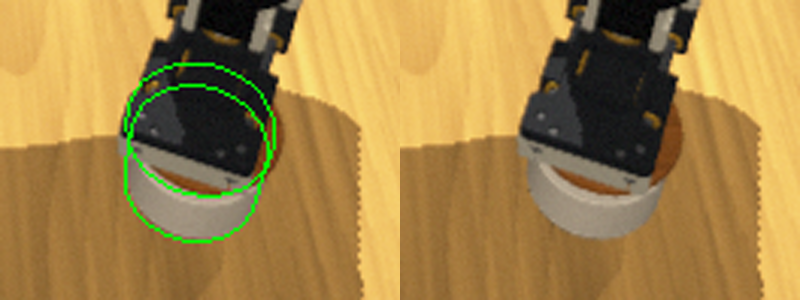

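```bash
cat >> h.py <<'E'
def fitlid(im,n,x0,z,name=None):
    # network-free: lid pixels by hue, gripper pixels ignored
    p=cv2.cvtColor(im["pixels"],cv2.COLOR_RGB2HSV); H,Sa,V=[p[:,:,i].astype(int) for i in range(3)]
    orange=((H<14))&(Sa>120)&(V>40)
    wood=(H>=15)&(H<28)&(Sa>90)&(V>40)
    pot=(Sa<70)&(V>90)
    known=(orange|wood)
    c0=proj(im,np.array([[x0[0],x0[1],z+.012]]))[0].astype(int)
    w=np.zeros_like(known); w[max(0,c0[1]-45):c0[1]+45,max(0,c0[0]-45):c0[0]+45]=1
    k=(known&w); m=(orange&w).astype(np.float32)
    def c(x):
        r=render(im,n,x,z)*k; return np.abs(r-m*k).sum()
    best=None
    for a in np.arange(-.009,.0091,.0015):
        for b in np.arange(-.009,.0091,.0015):
            v=c((x0[0]+a,x0[1]+b))
            if best is None or v<best[0]: best=(v,x0[0]+a,x0[1]+b)
    o=minimize(c,best[1:],method="Nelder-Mead",options=dict(initial_simplex=[best[1:],(best[1]+.002,best[2]),(best[1],best[2]+.002)]))
    if name:
        a=im["pixels"][:,:,::-1].copy(); a[k&orange]=(255,0,255); a[k&wood]=a[k&wood]//2
        r=(render(im,n,o.x,z)>.5).astype(np.uint8); cv2.drawContours(a,cv2.findContours(r,0,1)[0],-1,(0,255,0),1)
        cv2.imwrite(f"pics/{name}.png",cv2.resize(a[c0[1]-50:c0[1]+50,c0[0]-66:c0[0]+66],(660,500),interpolation=cv2.INTER_NEAREST))
    return o.x,o.fun,m.sum()
E
python3 - <<'E'
from h import *
im=vision.get_image("side"); s=ctrl.observe()["eef_pos"]
print(s,fitlid(im,"lid_medium",s[:2],s[2]-.0475,"f8"))
E
```

```text
[ 0.59887994 -0.34207759  0.10332981] (array([ 0.60142828, -0.34331319]), np.float64(78.8125), np.float32(103.0))
```

View pics/f8.png

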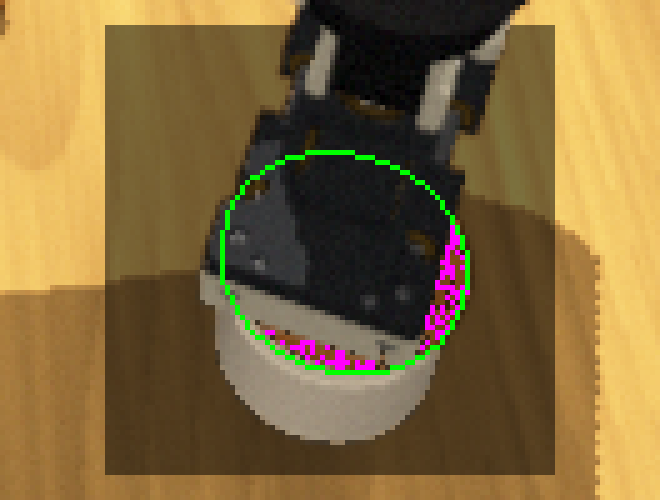

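The held medium lid fits at (0.6014, -0.3433) and the pot at (0.6018, -0.3422), both in the side camera. They are aligned, so I lower straight down.

Call:
send_rows --pt "2 0.6 0 0 0 0 0" --pt "2 0.4 0 0 0 0 0" --pt "2 0.1 0 0 0 0 0" --pt "2 0.1 0 0 0 0 0" --pt "2 0 0 0 0 0 0"

```text
t: 11.27
eef_pos: [0.5976, -0.342, 0.0897]
tool_rot: [21.3, 90.0, 177.2]
ft_force: [0.0, -0.4, -0.6]
grip_width: 0.0236
```

Call:
send_rows --pt "2 0.1 0 0 0 0 0" --pt "2 0 0 0 0 0 0"

```text
t: 11.43
eef_pos: [0.5978, -0.3421, 0.0896]
tool_rot: [135.7, 90.0, -68.4]
ft_force: [-3.1, 2.1, 7.4]
grip_width: 0.0235
```

Call:
send_rows --pt "5 0 0 0 0 0 0" --pt "5 0 0 0 0 0 0" --pt "5 0 0 0 0 0 0" --pt "5 0 0 0 0 0 0" --pt "5 -1.5 0 0 0 0 0" --pt "5 -3 0 0 0 0 0" --pt "5 -3 0 0 0 0 0" --pt "5 -2 0 0 0 0 0"

```text
t: 12.1
eef_pos: [0.5986, -0.3425, 0.1863]
tool_rot: [169.6, 89.9, -34.4]
ft_force: [0.9, 0.5, 0.2]
grip_width: 0.0497
```

Run:
```python
from h import *
go(.597,.334,.185)
```

```text
t 12.1 pos [ 0.5986 -0.3425  0.1863] delta tool cm [ 4.000e-02 -6.172e+01  2.769e+01] grip 0.0497 F [0.9 0.5 0.2] rows 16.5 xaxis [ 0.002 -0.001 -1.   ] y [-0.407 -0.913  0.   ]
```

Call:
send_rows --pt "5 0 -2 0.9 0 0 0" --pt "5 0 -3.5 1.57 0 0 0" --pt "5 0 -3.5 1.57 0 0 0" --pt "5 0 -3.5 1.57 0 0 0" --pt "5 0 -3.5 1.57 0 0 0" --pt "5 0 -3.5 1.57 0 0 0" --pt "5 0 -3.5 1.57 0 0 0" --pt "5 0 -3.5 1.57 0 0 0"

```text
t: 12.77
eef_pos: [0.597, -0.0497, 0.1836]
tool_rot: [-147.6, 90.0, 8.3]
ft_force: [0.0, -0.1, -0.0]
grip_width: 0.0501
```

Call:
send_rows --pt "5 0 -3.5 1.57 0 0 0" --pt "5 0 -3.5 1.57 0 0 0" --pt "5 0 -3.5 1.57 0 0 0" --pt "5 0 -3.5 1.57 0 0 0" --pt "5 0 -3.5 1.57 0 0 0" --pt "5 0 -3.5 1.57 0 0 0" --pt "5 0 -3.5 1.57 0 0 0" --pt "5 0 -3.5 1.57 0 0 0"

```text
t: 13.43
eef_pos: [0.5964, 0.2573, 0.1836]
tool_rot: [-124.3, 90.0, 31.7]
ft_force: [1.2, -0.4, 0.7]
grip_width: 0.0501
```

Call:
send_rows --pt "5 0 -3.5 1.57 0 0 0" --pt "5 0 -2.5 1.1 0 0 0" --pt "5 0 -1.2 0.5 0 0 0" --pt "5 0 0 0 0 0 0" --pt "5 0 0 0 0 0 0"

```text
t: 13.85
eef_pos: [0.5968, 0.3343, 0.1829]
tool_rot: [64.1, 89.9, -139.9]
ft_force: [1.3, -0.9, 0.1]
grip_width: 0.05
```

Run:
```python
from h import *
go(.597,.334,.0445)
P=[("lid_medium",.6,-.3427,.042),("pot_medium",.600,-.3427,0),("lid_small",.597,.334,0)]
pic("top9","top",P);pic("side9","side",P)
```

```text
t 13.85 pos [0.5968 0.3343 0.1829] delta tool cm [ 1.384e+01  1.000e-02 -4.000e-02] grip 0.05 F [ 1.3 -0.9  0.1] rows 3.4 xaxis [-0.001 -0.001 -1.   ] y [-0.407 -0.914  0.001]
```

View pics/top9.png

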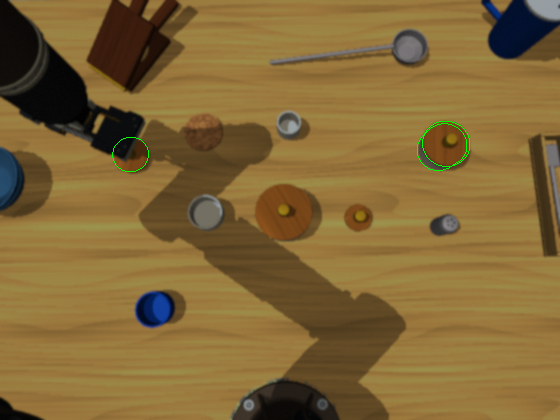

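View pics/side9.png

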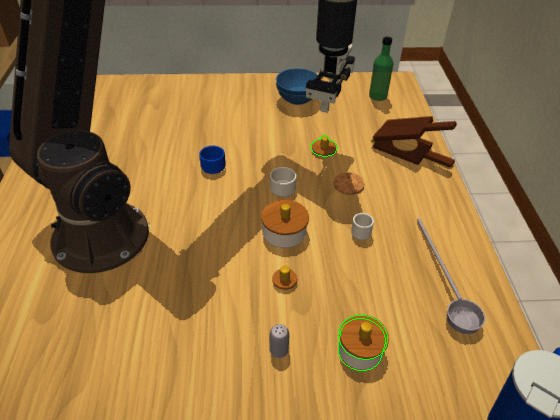

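Large and medium lids both sit flat on their pots (top view: (284,212) and (446,145)). Now I descend on the small lid.

Call:
send_rows --pt "5 2.8 0 0 0 0 0" --pt "5 3.5 0 0 0 0 0" --pt "5 3.5 0 0 0 0 0" --pt "5 2.6 0 0 0 0 0" --pt "5 1.4 0 0 0 0 0" --pt "5 0 0 0 0 0 0" --pt "5 0 0 0 0 0 0"

```text
t: 14.53
eef_pos: [0.5973, 0.3324, 0.0452]
tool_rot: [76.3, 89.9, -127.8]
ft_force: [-0.2, 0.5, 0.8]
grip_width: 0.05
```

Run:
```python
from h import *
go(.597,.334,.0445)
pic("side10","side");c=cv2.imread("pics/side10.png")
pic("top10","top");a=cv2.imread("pics/top10.png")
k=lambda i,x,y:cv2.resize(i[y-50:y+50,x-66:x+66],(400,300),interpolation=cv2.INTER_CUBIC)
cv2.imwrite("pics/z10.png",np.hstack([k(a,131,155),k(c,324,148)]))
```

```text
t 14.53 pos [0.5973 0.3324 0.0452] delta tool cm [ 0.07 -0.14  0.09] grip 0.05 F [-0.2  0.5  0.8] rows 0.0 xaxis [-0.001 -0.001 -1.   ] y [-0.409 -0.913  0.001]
```

View pics/z10.png

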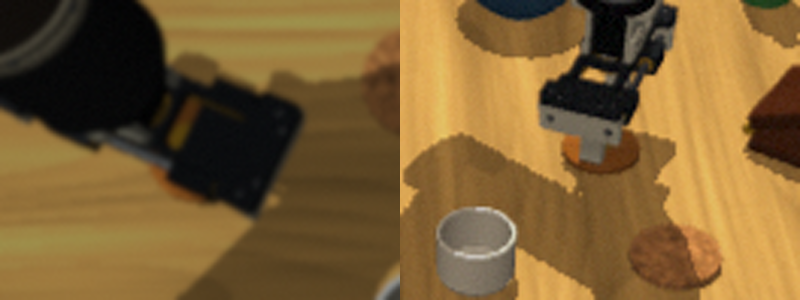

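Call:
send_rows --pt "2 0 -0.1 0 0 0 0" --pt "2 0 0 0 0 0 0" --pt "2 0 0 0 0 0 0" --pt "2 0 0 0 0 0 0" --pt "2 0 0 0 0 0 0" --pt "2 0 0 0 0 0 0"

```text
t: 15.13
eef_pos: [0.5974, 0.3348, 0.0458]
tool_rot: [109.8, 90.0, -94.3]
ft_force: [-0.9, -2.0, 2.7]
grip_width: 0.0234
```

Run:
```python
from h import *
go(.597,.334,.18)
go(.463,.165,.18)
```

```text
t 15.13 pos [0.5974 0.3348 0.0458] delta tool cm [-1.342e+01  1.000e-01  1.000e-02] grip 0.0234 F [-0.9 -2.   2.7] rows 3.3 xaxis [-0. -0. -1.] y [-0.407 -0.913  0.   ]
t 15.13 pos [0.5974 0.3348 0.0458] delta tool cm [-13.42  20.99   5.36] grip 0.0234 F [-0.9 -2.   2.7] rows 6.2 xaxis [-0. -0. -1.] y [-0.407 -0.913  0.   ]
```

Call:
send_rows --pt "2 -2.5 0 0 0 0 0" --pt "2 -3.5 0 0 0 0 0" --pt "2 -3.5 0 0 0 0 0" --pt "2 -3.0 2 0.5 0 0 0" --pt "2 -1 3.6 0.9 0 0 0" --pt "2 0 3.8 1.0 0 0 0" --pt "2 0 3.8 1.0 0 0 0" --pt "2 0 3.8 1.0 0 0 0"

```text
t: 15.8
eef_pos: [0.4867, 0.1964, 0.1806]
tool_rot: [-88.5, 90.0, 67.5]
ft_force: [1.3, -0.9, 0.6]
grip_width: 0.0237
```

Call:
send_rows --pt "2 0 2.7 0.65 0 0 0" --pt "2 0 1.3 0.3 0 0 0" --pt "2 0 0 0 0 0 0" --pt "2 0 0 0 0 0 0" --pt "2 0 0 0 0 0 0"

```text
t: 16.22
eef_pos: [0.4639, 0.1658, 0.1809]
tool_rot: [-122.5, 89.9, 33.4]
ft_force: [1.2, -0.1, -0.6]
grip_width: 0.0236
```

Run:
```python
from h import *
go(.463,.165,.0878)
im=vision.get_image("side"); s=ctrl.observe()["eef_pos"]
print(s,fitlid(im,"lid_small",s[:2],s[2]-.0458,"f11"))
```

```text
t 16.22 pos [0.4639 0.1658 0.1809] delta tool cm [9.31 0.12 0.05] grip 0.0236 F [ 1.2 -0.1 -0.6] rows 2.3 xaxis [ 0.001  0.001 -1.   ] y [-0.407 -0.913 -0.001]
[0.46390226 0.16588488 0.1806123 ] (array([0.46522949, 0.17340544]), np.float64(82.8125), np.float32(134.0))
```

View pics/f11.png

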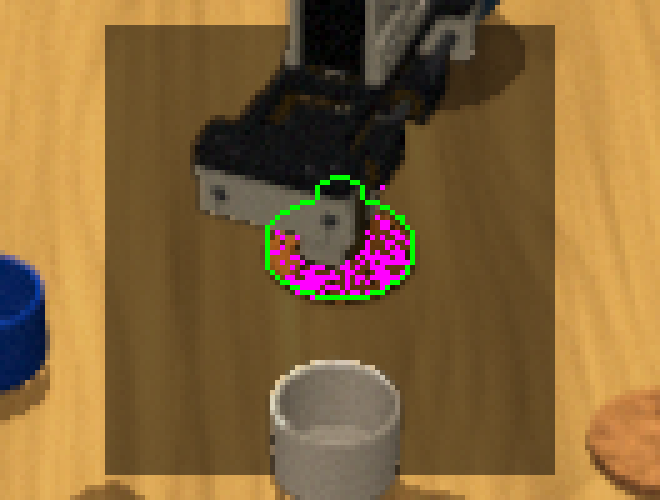

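Call:
send_rows --pt "2 2.5 0.12 0.08 0 0 0" --pt "2 3 0 0 0 0 0" --pt "2 1.8 0 0 0 0 0" --pt "2 0.7 0 0 0 0 0" --pt "2 0 0 0 0 0 0" --pt "2 0 0 0 0 0 0" --pt "2 0 0 0 0 0 0"

```text
t: 16.85
eef_pos: [0.4628, 0.165, 0.1016]
tool_rot: [-126.1, 89.9, 29.9]
ft_force: [0.1, 0.2, -0.4]
grip_width: 0.0239
```

Run:
```python
from h import *
go(.463,.165,.0878)
im=vision.get_image("side"); s=ctrl.observe()["eef_pos"]
print(s,fitlid(im,"lid_small",s[:2],s[2]-.0458,"f12"))
P=[("lid_small",s[0],s[1],s[2]-.0458),("pot_small",.463,.165,0)]
pic("side12","side",P);c=cv2.imread("pics/side12.png")
pic("top12","top",P);a=cv2.imread("pics/top12.png")
k=lambda i,x,y:cv2.resize(i[y-50:y+50,x-66:x+66],(400,300),interpolation=cv2.INTER_CUBIC)
cv2.imwrite("pics/z12.png",np.hstack([k(a,206,212),k(c,283,180)]))
```

```text
t 16.85 pos [0.4628 0.165  0.1016] delta tool cm [ 1.38 -0.   -0.02] grip 0.0239 F [ 0.1  0.2 -0.4] rows 0.3 xaxis [ 0.001  0.001 -1.   ] y [-0.407 -0.913 -0.001]
[0.46272984 0.16499012 0.10172183] (array([0.46263047, 0.16272876]), np.float64(243.25), np.float32(313.0))
```

View pics/z12.png

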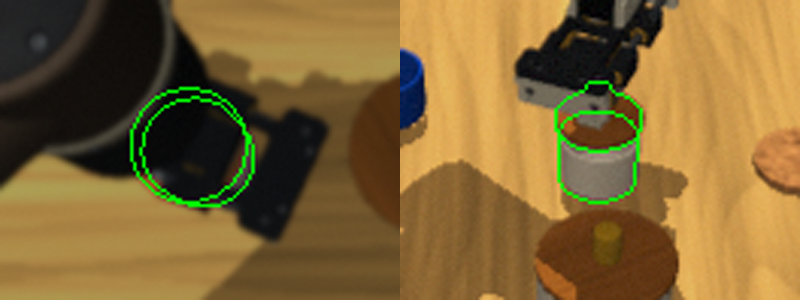

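Call:
send_rows --pt "2 0.6 0 0 0 0 0" --pt "2 0.5 0 0 0 0 0" --pt "2 0.1 0 0 0 0 0" --pt "2 0.1 0 0 0 0 0" --pt "2 0 0 0 0 0 0"

```text
t: 17.42
eef_pos: [0.4615, 0.1639, 0.0878]
tool_rot: [72.2, 89.9, -131.8]
ft_force: [-2.9, -0.6, 5.6]
grip_width: 0.0236
```

Call:
send_rows --pt "2 0.1 0 0 0 0 0" --pt "2 0 0 0 0 0 0"

```text
t: 17.58
eef_pos: [0.4616, 0.1639, 0.0877]
tool_rot: [93.9, 90.0, -110.1]
ft_force: [-7.3, -1.7, 16.8]
grip_width: 0.0235
```

Call:
send_rows --pt "2 -0.1 0 0 0 0 0" --pt "5 0 0 0 0 0 0" --pt "5 0 0 0 0 0 0" --pt "5 0 0 0 0 0 0" --pt "5 0 0 0 0 0 0" --pt "5 -2.5 0 0 0 0 0" --pt "5 -3.5 0 0 0 0 0" --pt "5 -3.5 0 0 0 0 0"

```text
t: 18.25
eef_pos: [0.4612, 0.1636, 0.1828]
tool_rot: [66.1, 89.8, -138.0]
ft_force: [1.2, 1.1, 0.7]
grip_width: 0.0497
```

Run:
```python
from h import *
go(.451,-.158,.18)
```

```text
t 18.25 pos [0.4612 0.1636 0.1828] delta tool cm [  0.35  29.78 -12.18] grip 0.0497 F [1.2 1.1 0.7] rows 7.8 xaxis [-0.002 -0.002 -1.   ] y [-0.408 -0.913  0.003]
```

Call:
send_rows --pt "5 -0.2 2.2 -0.9 0 0 0" --pt "5 0 3.5 -1.43 0 0 0" --pt "5 0 3.5 -1.43 0 0 0" --pt "5 0 3.5 -1.43 0 0 0" --pt "5 0 3.5 -1.43 0 0 0" --pt "5 0 3.5 -1.43 0 0 0" --pt "5 0 3.5 -1.43 0 0 0" --pt "5 0 3.5 -1.43 0 0 0"

```text
t: 18.92
eef_pos: [0.4522, -0.1258, 0.1847]
tool_rot: [-150.4, 90.0, 5.5]
ft_force: [2.1, 0.8, 0.1]
grip_width: 0.0499
```

Call:
send_rows --pt "5 0 2.1 -0.9 0 0 0" --pt "5 0 0.9 -0.35 0 0 0" --pt "5 0 0 0 0 0 0" --pt "5 0 0 0 0 0 0"

```text
t: 19.25
eef_pos: [0.4517, -0.1567, 0.1843]
tool_rot: [10.5, 90.0, 166.3]
ft_force: [-0.8, -0.5, 0.6]
grip_width: 0.0502
```

Run:
```python
from h import *
go(.451,-.158,.0445)
P=[("lid_tiny",.451,-.158,0),("pot_tiny",.6543,-.0115,0)]
pic("top13","top",P);pic("side13","side",P)
```

```text
t 19.25 pos [ 0.4517 -0.1567  0.1843] delta tool cm [13.98  0.14  0.  ] grip 0.0502 F [-0.8 -0.5  0.6] rows 3.4 xaxis [-0.  0. -1.] y [-0.409 -0.913  0.   ]
```

View pics/side13.png

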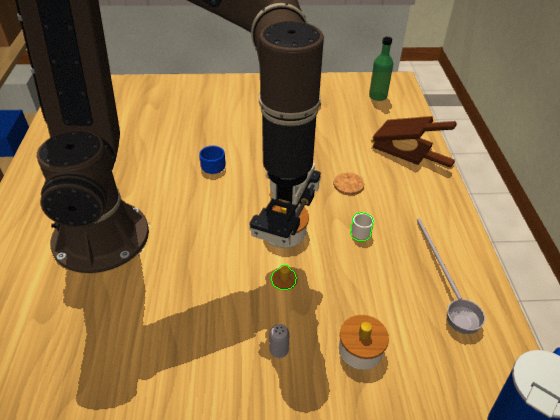

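View pics/top13.png

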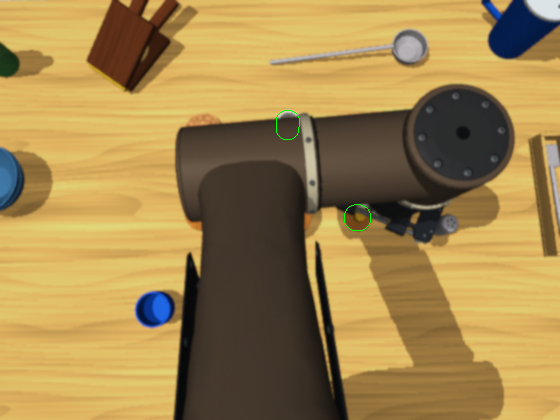

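Call:
send_rows --pt "5 2.8 0.14 0 0 0 0" --pt "5 3.5 0 0 0 0 0" --pt "5 3.5 0 0 0 0 0" --pt "5 2.6 0 0 0 0 0" --pt "5 1.5 0 0 0 0 0" --pt "5 0 0 0 0 0 0" --pt "5 0 0 0 0 0 0"

```text
t: 19.93
eef_pos: [0.4513, -0.157, 0.0454]
tool_rot: [32.4, 89.9, -171.6]
ft_force: [-0.0, -0.4, -0.2]
grip_width: 0.0498
```

Run:
```python
from h import *
go(.451,-.158,.0445)
pic("side14","side");c=cv2.imread("pics/side14.png")
k=lambda i,x,y:cv2.resize(i[y-75:y+75,x-100:x+100],(600,450),interpolation=cv2.INTER_CUBIC)
cv2.imwrite("pics/z14.png",k(c,290,270))
```

```text
t 19.93 pos [ 0.4513 -0.157   0.0454] delta tool cm [ 0.09  0.1  -0.02] grip 0.0498 F [-0.  -0.4 -0.2] rows 0.0 xaxis [-0.002 -0.    -1.   ] y [-0.406 -0.914  0.001]
```

View pics/z14.png

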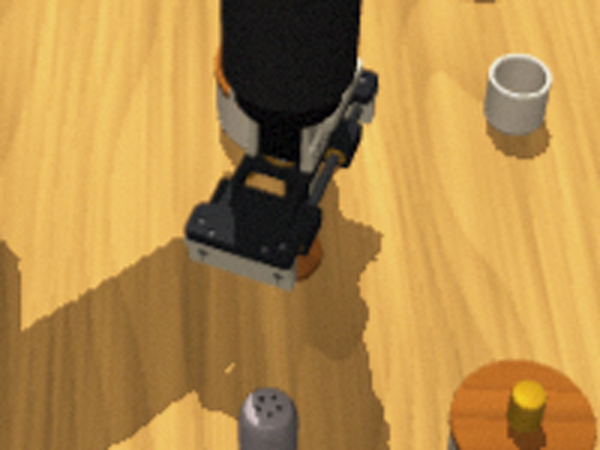

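Call:
send_rows --pt "2 0 0.08 0 0 0 0" --pt "2 0 0 0 0 0 0" --pt "2 0 0 0 0 0 0" --pt "2 0 0 0 0 0 0" --pt "2 0 0 0 0 0 0" --pt "2 0 0 0 0 0 0"

```text
t: 20.48
eef_pos: [0.4512, -0.1587, 0.0461]
tool_rot: [-162.4, 90.0, -6.5]
ft_force: [-0.8, 0.6, 5.9]
grip_width: 0.0228
```

Run:
```python
from h import *
go(.451,-.158,.18)
go(.6543,-.0115,.18)
```

```text
t 20.48 pos [ 0.4512 -0.1587  0.0461] delta tool cm [-13.39  -0.06   0.04] grip 0.0228 F [-0.8  0.6  5.9] rows 3.3 xaxis [ 0.001 -0.    -1.   ] y [-0.408 -0.913 -0.   ]
t 20.48 pos [ 0.4512 -0.1587  0.0461] delta tool cm [-13.37 -21.72 -12.56] grip 0.0228 F [-0.8  0.6  5.9] rows 6.9 xaxis [ 0.001 -0.    -1.   ] y [-0.408 -0.913 -0.   ]
```

Call:
send_rows --pt "2 -2.5 0 0 0 0 0" --pt "2 -3.5 0 0 0 0 0" --pt "2 -3.5 0 0 0 0 0" --pt "2 -3.0 -1.5 -0.87 0 0 0" --pt "2 -1 -3.2 -1.85 0 0 0" --pt "2 0 -3.4 -1.97 0 0 0" --pt "2 0 -3.4 -1.97 0 0 0" --pt "2 0 -3.4 -1.97 0 0 0"

```text
t: 21.15
eef_pos: [0.5916, -0.0566, 0.1812]
tool_rot: [-132.1, 89.9, 23.8]
ft_force: [-0.5, -0.2, -0.1]
grip_width: 0.0234
```

Call:
send_rows --pt "2 0 -3.4 -1.97 0 0 0" --pt "2 0 -2.3 -1.35 0 0 0" --pt "2 0 -1.1 -0.6 0 0 0" --pt "2 0 0 0 0 0 0" --pt "2 0 0 0 0 0 0" --pt "2 0 0 0 0 0 0"

```text
t: 21.65
eef_pos: [0.653, -0.0121, 0.1802]
tool_rot: [30.1, 89.9, -174.0]
ft_force: [-0.5, -0.6, -0.5]
grip_width: 0.0236
```

Run:
```python
from h import *
go(.6543,-.0115,.0881)
```

```text
t 21.65 pos [ 0.653  -0.0121  0.1802] delta tool cm [ 9.21 -0.11 -0.1 ] grip 0.0236 F [-0.5 -0.6 -0.5] rows 2.2 xaxis [-0.001 -0.    -1.   ] y [-0.408 -0.913  0.001]
```

Call:
send_rows --pt "2 2.5 -0.1 -0.1 0 0 0" --pt "2 3 0 0 0 0 0" --pt "2 1.7 0 0 0 0 0" --pt "2 0.7 0 0 0 0 0" --pt "2 0 0 0 0 0 0" --pt "2 0 0 0 0 0 0" --pt "2 0 0 0 0 0 0"

```text
t: 22.23
eef_pos: [0.6561, -0.0112, 0.1034]
tool_rot: [-149.3, 89.9, 6.7]
ft_force: [0.5, -1.1, -0.2]
grip_width: 0.0239
```

Run:
```python
from h import *
go(.6543,-.0115,.0881)
im=vision.get_image("side"); s=ctrl.observe()["eef_pos"]
print(s,fitlid(im,"lid_tiny",s[:2],s[2]-.0461))
P=[("lid_tiny",s[0],s[1],s[2]-.0461),("pot_tiny",.6543,-.0115,0)]
k=lambda i,x,y:cv2.resize(i[y-37:y+38,x-50:x+50],(400,300),interpolation=cv2.INTER_CUBIC)
pic("side15","side",P);c=cv2.imread("pics/side15.png")
pic("side15n","side");a=cv2.imread("pics/side15n.png")
cv2.imwrite("pics/z15.png",np.hstack([k(a,362,220),k(c,362,220)]))
```

```text
t 22.23 pos [ 0.6561 -0.0112  0.1034] delta tool cm [1.53 0.1  0.16] grip 0.0239 F [ 0.5 -1.1 -0.2] rows 0.4 xaxis [ 0.003  0.    -1.   ] y [-0.408 -0.913 -0.001]
[ 0.65619777 -0.01110469  0.10343905] (array([ 0.65925197, -0.00628267]), np.float64(52.625), np.float32(81.0))
```

View pics/z15.png

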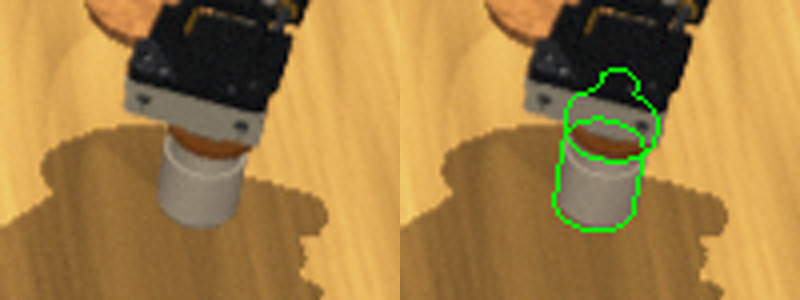

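Call:
send_rows --pt "2 0.6 0.15 0.16 0 0 0" --pt "2 0.3 0 0 0 0 0" --pt "2 0 0 0 0 0 0" --pt "2 0 0 0 0 0 0"

```text
t: 22.72
eef_pos: [0.6529, -0.0119, 0.0922]
tool_rot: [39.6, 90.0, -164.5]
ft_force: [0.1, -0.8, -1.4]
grip_width: 0.0237
```

Run:
```python
from h import *
go(.6543,-.0115,.0881)
pic("side16n","side");a=cv2.imread("pics/side16n.png")
k=lambda i,x,y:cv2.resize(i[y-37:y+38,x-50:x+50],(800,600),interpolation=cv2.INTER_CUBIC)
cv2.imwrite("pics/z16.png",k(a,362,220))
```

```text
t 22.72 pos [ 0.6529 -0.0119  0.0922] delta tool cm [ 0.41 -0.09 -0.11] grip 0.0237 F [ 0.1 -0.8 -1.4] rows 0.1 xaxis [-0.001 -0.    -1.   ] y [-0.408 -0.913  0.001]
```

View pics/z16.png

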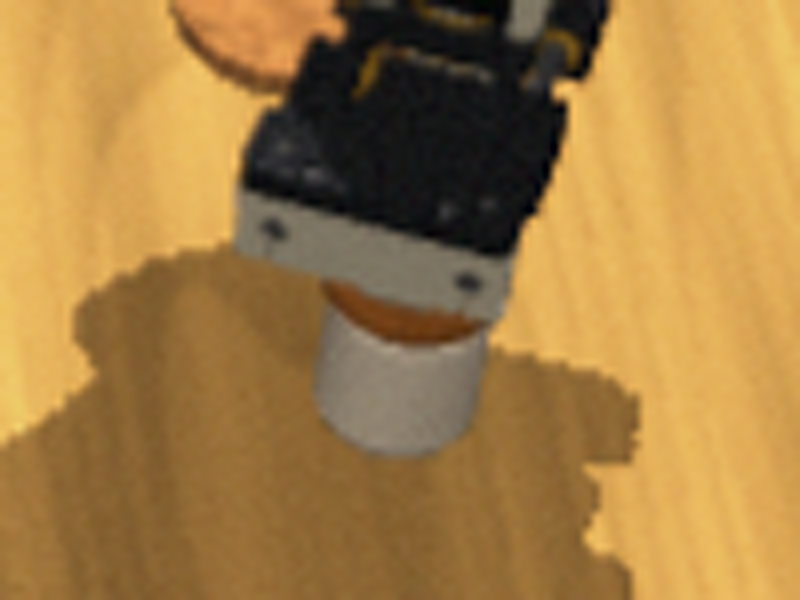

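The lid looks centred over the tiny pot (disc and pot both centred near zoomed x≈405). I lower it.

Call:
send_rows --pt "2 0.2 0 -0.05 0 0 0" --pt "2 0.15 0 0 0 0 0" --pt "2 0 0 0 0 0 0" --pt "2 0 0 0 0 0 0"

```text
t: 23.1
eef_pos: [0.6536, -0.012, 0.0889]
tool_rot: [39.0, 90.0, -165.1]
ft_force: [-0.5, -0.5, -0.6]
grip_width: 0.0232
```

Call:
send_rows --pt "2 0.1 0 0 0 0 0" --pt "2 0 0 0 0 0 0"

```text
t: 23.27
eef_pos: [0.6539, -0.012, 0.0883]
tool_rot: [-159.6, 90.0, -3.6]
ft_force: [-0.3, 0.9, 1.0]
grip_width: 0.0236
```

Call:
send_rows --pt "2 0.03 0 0 0 0 0" --pt "5 0 0 0 0 0 0" --pt "5 0 0 0 0 0 0" --pt "5 0 0 0 0 0 0" --pt "5 0 0 0 0 0 0" --pt "5 -2.5 0 0 0 0 0" --pt "5 -3.5 0 0 0 0 0" --pt "5 -3.5 0 0 0 0 0"

```text
t: 23.93
eef_pos: [0.6529, -0.0122, 0.1827]
tool_rot: [39.0, 89.8, -165.0]
ft_force: [0.3, 0.2, -0.4]
grip_width: 0.0502
```

Run:
```python
from h import *
go(.5,.45,.25)
```

```text
t 23.93 pos [ 0.6529 -0.0122  0.1827] delta tool cm [ -6.72 -35.96  32.82] grip 0.0502 F [ 0.3  0.2 -0.4] rows 12.0 xaxis [-0.003 -0.001 -1.   ] y [-0.408 -0.913  0.002]
```

Move the arm out of view to check.

Call:
send_rows --pt "5 -2 -2.5 1 0 0 0" --pt "5 -2 -2.7 2 0 0 0" --pt "5 -2 -2.7 2 0 0 0" --pt "5 -2 -2.7 2 0 0 0" --pt "5 0 -3 2.5 0 0 0" --pt "5 0 -3 2.5 0 0 0" --pt "5 0 -3 2.5 0 0 0" --pt "5 0 -3 2.5 0 0 0"

```text
t: 24.6
eef_pos: [0.5897, 0.2653, 0.2631]
tool_rot: [-103.0, 90.0, 53.0]
ft_force: [0.9, -0.4, 0.7]
grip_width: 0.05
```

Call:
send_rows --pt "5 0 -3 2.5 0 0 0" --pt "5 0 -3 2.5 0 0 0" --pt "5 0 -3 2.5 0 0 0" --pt "5 0 -3 2.5 0 0 0" --pt "5 0 -3 2 0 0 0" --pt "5 0 -3 1 0 0 0" --pt "5 0 -2 0 0 0 0" --pt "5 0 0 0 0 0 0"

```text
t: 25.27
eef_pos: [0.5531, 0.5029, 0.2608]
tool_rot: [83.3, 89.9, -120.6]
ft_force: [-0.1, -0.7, -1.2]
grip_width: 0.0497
```

Run:
```python
from h import *
go(.3,.55,.25)
P=[]
k=lambda i,x,y:cv2.resize(i[y-37:y+38,x-50:x+50],(200,150),interpolation=cv2.INTER_CUBIC)
pic("top20","top");pic("side20","side");a=cv2.imread("pics/top20.png");c=cv2.imread("pics/side20.png")
cv2.imwrite("pics/z20.png",np.vstack([np.hstack([k(a,*p) for p in((285,210),(446,145),(206,210),(289,122))]),np.hstack([k(c,*p) for p in((285,222),(363,343),(283,180),(362,222))])]))
ims={q:vision.get_image(q) for q in("top","side")}
for n,x,y in (("large",.4585,0),("medium",.6,-.3427),("small",.463,.165),("tiny",.6543,-.0115)):
    for q in ims: print(n,q,fitlid(ims[q],"lid_"+n,(x,y),.042))
```

```text
t 25.27 pos [0.5531 0.5029 0.2608] delta tool cm [ 1.09  5.95 25.05] grip 0.0497 F [-0.1 -0.7 -1.2] rows 6.3 xaxis [-0.001 -0.001 -1.   ] y [-0.405 -0.914  0.001]
large top (array([ 0.46032999, -0.00176484]), np.float64(752.6875), np.float32(0.0))
large side (array([ 0.46067676, -0.00886084]), np.float64(320.5625), np.float32(262.0))
medium top (array([ 0.59406149, -0.33587131]), np.float64(502.125), np.float32(11.0))
medium side (array([ 0.60037164, -0.34896355]), np.float64(346.0625), np.float32(216.0))
small top (array([0.46061975, 0.16017212]), np.float64(483.0), np.float32(11.0))
small side (array([0.46414338, 0.12762889]), np.float64(163.5), np.float32(128.0))
tiny top (array([ 0.64455091, -0.01271659]), np.float64(286.5625), np.float32(10.0))
tiny side (array([ 0.64695693, -0.04892859]), np.float64(200.0), np.float32(141.0))
```

View pics/top20.png

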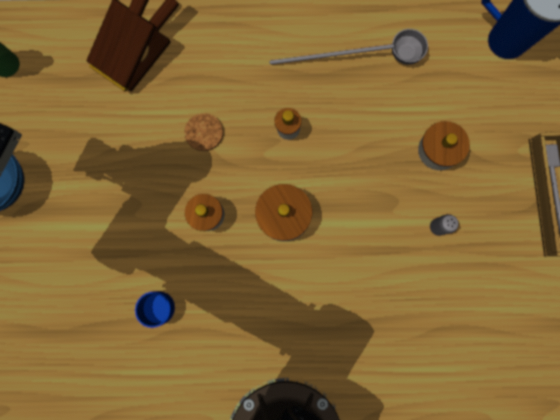

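View pics/z20.png

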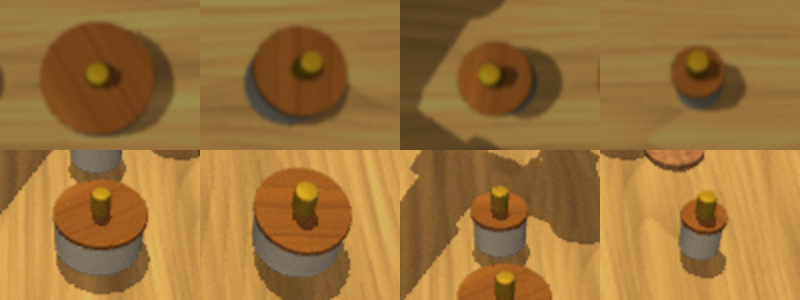

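View pics/side20.png

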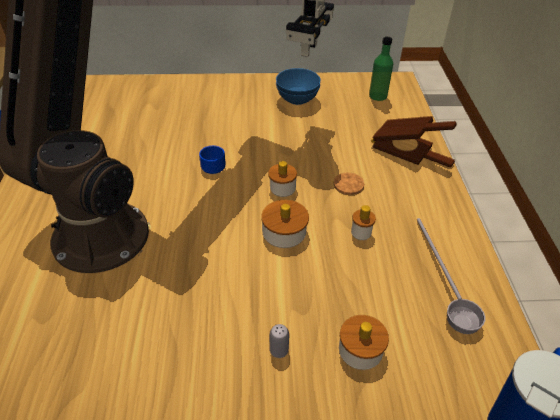

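All four look seated. The colour-based fit failed here: the top view has almost no "orange" pixels. I check again with the network masks, and also check that nothing else moved.

Run:
```python
from h import *
ims={q:vision.get_image(q) for q in("top","side")}
for n,x,y in (("large",.4585,0),("medium",.6,-.3427),("small",.463,.165),("tiny",.6543,-.0115)):
  for q in ims:
    best=None
    for d in regions_of(q,f"lid_{n}_center"):
        for z in (.042,.050):
            X,v=fit(ims[q],"lid_"+n,d["mask"],[x,y],z) if abs(np.argwhere(d["mask"]).mean(0)[::-1]-proj(ims[q],np.array([[x,y,.06]]))[0]).max()<12 else ((0,0),0)
            print(n,q,z,np.round(X,4),round(v,3))
for q in ims:
    for n in("trivet","shaker_mid"): print(q,n,[np.round(d["location"],3) for d in find_in(q,n)][:1])
```

```text
large top 0.042 [4.584e-01 4.000e-04] 0.977
large top 0.05 [0.4574 0.0005] 0.972
large side 0.042 [0.4611 0.001 ] 0.953
large side 0.05 [ 0.4607 -0.0064] 0.94
medium top 0.042 [0 0] 0
medium top 0.05 [0 0] 0
medium side 0.042 [ 0.6021 -0.3418] 0.956
medium side 0.05 [ 0.6009 -0.3463] 0.941
medium side 0.042 [0 0] 0
medium side 0.05 [0 0] 0
small top 0.042 [0.4603 0.1653] 0.934
small top 0.05 [0.4588 0.1638] 0.919
small side 0.042 [0.4626 0.1669] 0.886
small side 0.05 [0.4622 0.1584] 0.872
small side 0.042 [0 0] 0
small side 0.05 [0 0] 0
tiny top 0.042 [ 0.6531 -0.0112] 0.917
tiny top 0.05 [ 0.6507 -0.0112] 0.903
tiny side 0.042 [ 0.656  -0.0087] 0.834
tiny side 0.05 [ 0.653  -0.0161] 0.82
top trivet [array([0.649, 0.178, 0.011])]
top shaker_mid [array([ 0.432, -0.325,  0.062])]
side trivet [array([0.645, 0.168, 0.006])]
side shaker_mid [array([ 0.429, -0.346,  0.056])]
```

Every lid that was fitted matches the seated height better than the raised one, and lies within about 3 mm of its pot's centre. I hand in.

```bash
python3 -c "
from rig import job
print(job.hand_in())"
```

```text
the job is handed in; nothing more can be done
None
```

All four lids are on the pots of their own size, placed in the order large, medium, small, tiny. Each was gripped by its knob and lowered until light contact. The grippers let go of every lid, and the job was handed in at about 26 s.

- **Seating:** each lid touched its rim within 0.2 mm of the height expected for a seated lid. The highest contact force was about 17 N, on the small lid. The final pictures show every lid flat on its pot. Where a shape fit was available, it matched the seated height better than a lid resting 8 mm too high, and lay within about 3 mm of the pot centre.
- **Bystanders:** the trivet and shaker read within about 4 mm of where they started, which is the finder's own accuracy.
- **Checks that failed or disagreed:**
  - The colour-based fit gave unusable results on the final pictures, so I used the network masks instead.
  - The top camera gave no usable mask for the medium lid, so that lid was confirmed by its side-camera fit and by eye in the top picture.
  - The side-camera fits for the small and tiny lids were looser, with overlaps of 0.89 and 0.83.
  - The two cameras differ from each other by a steady 2–5 mm.

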